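Trim the drifted amplifier channel back to its mark

TASK

The pointer of one of the two trimmer boxes has drifted off its green mark. Take the yellow plastic tuning tool from its stand, set its blade down in the slot of that trimmer and turn the screw until the white pointer stands at the middle of the green mark, then put the tool back upright in the stand's hole, resting on its collar, and let go. Turn it with the tool, not with the gripper, leave the other trimmer on its mark and do not knock over or shove the things round about.

Things in the scene. Friction and masses are not known exactly. Their poses are not given: they have to be found in the camera images.
- tuning_tool: Loose plastic tool, 25 to 50 g, blade down in the stand. Origin: blade tip; z up along the tool, x along the blade's width. Yellow handle 20 (x) x 12 (y) mm from z 50 to 106 mm, black ribs on its broad faces: grip across the 12 mm. Yellow collar 30 mm in diameter, z 45 to 50; black shank 9 mm in diameter, z 10 to 45; black flat blade below.
- tool_tip (a point): Middle of the tool's blade tip, axes as the tool's. Blade 13 mm wide (x), 3 mm thick (y), 10 mm long, thinned to 1.8 mm at the tip.
- tool_collar (a point): Centre of the underside of the tool's collar, 45 mm above the blade tip.
- stand: Grey plastic tool stand, fixed, 70 x 70 mm, 54 mm high: base plate, two cheeks, and a top plate with one hole. Origin at the centre of its underside, z up.
- stand_hole (a point): Centre of the hole's mouth in the middle of the stand's top face, 54 mm above the table. Hole 18 mm in diameter, chamfered 2 mm, through the 10 mm top plate; free below down to 6 mm above the table. The tool hangs in it with its collar on the top face, tip 9 mm above the table.
- box_a: Fixed aluminium trimmer box, 96 (x) x 78 (y) x 40 mm high, grey lid, two sockets 12 mm out at its back (+x). Origin: centre of its underside. The trimmer is in the middle of the lid. Green mark: painted sector of the lid 27 to 36 mm from the trimmer's centre towards the box's own -x, 0.15 rad to either side of it; black ticks every 0.3 rad. Boxes a and b look alike and may swap places.
- box_b: Fixed aluminium trimmer box, 96 (x) x 78 (y) x 40 mm high, grey lid, two sockets 12 mm out at its back (+x). Origin: centre of its underside. The trimmer is in the middle of the lid. Green mark: painted sector of the lid 27 to 36 mm from the trimmer's centre towards the box's own -x, 0.15 rad to either side of it; black ticks every 0.3 rad. Boxes a and b look alike and may swap places.
- trimmer_a (a joint): Trimmer rotor of box_a, vertical hinge; 0 = pointer at the middle of the green mark, grows counterclockwise seen from above, stops at +-1.6 rad; friction of 0.03 N m holds it where it is left. This is the one that has drifted: it starts between 0.5 and 1.2 rad. Black dial disc 48 mm in diameter, top 44 mm above the table, white pointer line to its rim, brass slotted head in the centre.
- trimmer_b (a joint): Trimmer rotor of box_b, vertical hinge; 0 = pointer at the middle of the green mark, grows counterclockwise seen from above, stops at +-1.6 rad; friction of 0.03 N m holds it where it is left. This one starts on its mark and must stay there. Black dial disc 48 mm in diameter, top 44 mm above the table, white pointer line to its rim, brass slotted head in the centre.
- slot_a (a point): Centre of the slot's floor in the brass screw head of box_a, on the rotor's axis, 45 mm above the table; turns with the rotor. x along the slot (white pointer on the -x side, in line with the slot), z up. Head 20 mm in diameter; slot open at both ends, 5 mm wide, 6 mm deep, mouth chamfered to 9 mm wide at the head's top, 51 mm above the table.
- slot_b (a point): Centre of the slot's floor in the brass screw head of box_b, on the rotor's axis, 45 mm above the table; turns with the rotor. x along the slot (white pointer on the -x side, in line with the slot), z up. Head 20 mm in diameter; slot open at both ends, 5 mm wide, 6 mm deep, mouth chamfered to 9 mm wide at the head's top, 51 mm above the table.
- tally_counter: Small hand tally counter, 41 x 48 x 33 mm, loose; a bystander at the table's front edge.
- objective_can: Black round screw can, 40 mm in diameter and 60 mm high, loose; a bystander behind the stand.
- lens_tissue: Flat blue and white packet, 72 x 110 x 13 mm, loose; a bystander behind the work.

How it is judged (in metres and radians):
On the way, in this order (a step that is already met when the one before it is completed fails the run):
1. the tool's blade sits in the slot of the drifted trimmer (horizontal distance between tool_tip and slot_a below 0.004 m and z of tool_tip in the frame of slot_a below 0.004 m), for 0.1 s.
2. with the blade still in the slot, the pointer is turned onto the green mark (horizontal distance between tool_tip and slot_a below 0.005 m and z of tool_tip in the frame of slot_a below 0.004 m and value of joint trimmer_a between -0.15 and 0.15 rad), for 0.2 s.
At the end, for the whole second after the job is handed in: Both trimmers read within 0.15 rad of 0 (pointer inside the green mark); the tool stands in the stand's hole, at rest, its collar within 8 mm of the hole's centre horizontally and within 4 mm of the stand's top face, tilted less than 0.12 rad (value of joint trimmer_a between -0.15 and 0.15 rad and value of joint trimmer_b between -0.15 and 0.15 rad and horizontal distance between tool_collar and stand_hole below 0.008 m and z of tool_collar in the frame of stand_hole between -0.004 and 0.004 m and angle between tuning_tool's own z axis and vertical below 0.12 rad and linear speed of tuning_tool below 0.02 m/s); the robot touches nothing.
It fails at once if the other trimmer is turned off its mark (not (value of joint trimmer_b between -0.15 and 0.15 rad)).
It fails at once if the gripper itself pushes on a trimmer box or its trimmer (over 2 N) (contact force between any of the fingers, the arm and box_a above 2 N or contact force between any of the fingers, the arm and box_b above 2 N).
It fails at once if the tally counter, the black can or the packet is shoved more than 30 mm (distance of any of tally_counter, objective_can, lens_tissue from where it was at the start of the episode above 0.03 m).
It also fails if it takes over 58 s, if anything falls off the work surface, if the arm or the gripper's body presses on something with over 40 N, if the wrist force passes 120 N, or if a joint passes its speed limit or range.

ROBOT

A 6-joint arm with a two-finger parallel gripper is mounted at the origin on a cart in front of the work surface, level with it; the furniture and walls round the work are solid. World frame = base frame: x ahead of the robot, y to its left, z up, the work surface at z = 0. Lengths are in mm, angles in rad, forces in N, time in s.
With the tool pointing down it reaches from about 400 to 925 mm from the base axis. Payload 12.5 kg.
Tool frame: the origin (TCP) lies at the very end of the fingers, on their centre line; the grasp point (between the pads) lies 19 mm behind it; z points along the fingers, y is the line along which they close (so a half turn about z gives the same grasp; the last joint's range is limited). The gripper opens to 95 mm and grips with 3 to 60 N. Pads are 20 mm wide; open, the fingers measure 119 mm over their backs; the gripper's body (75 mm by 180 mm) begins 59 mm behind the grasp point.
Start: joints at [1.021, 0.491, 1.559, -0, 1.092, -0.106], TCP at [268.346, 564.48, 214.661] pointing down, gripper open.
Joint ranges: [-3.1, 3.1], [-0.84, 2.19], [0.05, 2.79], [-1.13, 4.28], [0.06, 2.93], [-2.69, 2.69]. Speed limits (rad/s): [2.22, 2.22, 2.79, 3.14, 3.14, 3.14].

INTERFACE

Orientations are given as a rotation vector (axis times angle).
In Python, from station import r gives the robot as it stands.
- The arm moves only by the shell command python3 -m handwheel 'ROWS' [FORCE]. ROWS is JSON, a list of rows, each a list of 7 numbers: the closure, from 0 (fully open) to 1 (shut), then the shift along the tool's x, y, z in m, then the turn, a rotation vector about the tool's x, y, z in degrees. In form: [[gripper, dx, dy, dz, ax, ay, az], ...]. A call has 1 to 8 rows; each row shifts and turns the commanded pose from where the row before left it, along the tool's axes as they then stand; what a row does not reach is not made up. A row lasts 1/8 s, in which the tool goes at most 62.5 mm and 10.7 degrees, less where a joint would pass 70% of its speed; a pose out of reach is approached as far as the arm can. A call with a gripper value outside its range is refused whole. The fingers move at their own pace and stop on an object; FORCE is the grip in N (left out, the last holds). Time passes only in rows, so rows that do not move let the fingers close. It gives the time, the measured TCP pose, the force, the opening and the grip force at its end, in the units of the state.
- r.sense(): the state, without advancing time (a new reading comes with each control period).
- r.get_image(name): name is "side" or "top" or "wrist"; returns a dict with "frame" (400x640x3 uint8, red, green, blue), "fov_y" (degrees; the focal length in pixels is half the picture's height over the tangent of half this angle, whatever the lens; pixels are square), "cx", "cy" (the principal point, pixels), "xyz" and "orientation" of the camera in the world. Camera axes: x right, y up, looking along -z (the intrinsics and any distortion apply to the point x, -y, -z); pixel columns grow to the right and rows downward; lengths in mm; the calibration is good to about 2 mm. A picture is of the moment at which its call begins. There is no depth.
- r.sign_off(): hands the job in; it is judged then, once.
The state is a dict: "t": time; "joints": joint angles; "joint_vel": joint speeds; "tau": joint torques, N m; "tcp_pos": TCP position; "ee_rot": TCP orientation; "contact_force": force on the tool from outside, world axes, zero at the start; "ft_torque": the same for the moment, N m; "gripper_width": finger opening in mm; "gripper_force": force on a finger pad.
Only numpy, scipy, OpenCV 4.12 (cv2) and the standard library are available. Lean on these libraries where they do the work, as an engineer would, in place of code of your own. Each camera call takes 0.05 s, during which the arm holds its last target. There are 200 camera calls.

## Working session

There is one attempt and no reset: what is moved stays moved. The work goes in short steps, Python scripts to look and compute and a shell command to move; the robot and the scene stay as the last step left them, time stands still between calls to the robot, and variables do not carry over. Pictures are saved under pics/ and viewed, at most 10 in all, crops included, and the job is handed in when it is done.

```bash
ls; mkdir -p pics; python3 - <<'E'
from station import r
import cv2
s=r.sense();print({k:s[k] for k in('t','tcp_pos','ee_rot','gripper_width')})
for n in('top','side','wrist'):
    d=r.get_image(n);cv2.imwrite(f'pics/{n}0.png',d['frame'][:,:,::-1]);print({k:v for k,v in d.items() if k!='frame'})
E
```

```text
pics
{'t': 0.0, 'tcp_pos': array([268.20875284, 564.25056188, 214.06480248]), 'ee_rot': array([-6.91217189e-01, -3.06429216e+00,  1.68033360e-03]), 'gripper_width': 95.14605836594737}
{'fov_y': 55.656452104748084, 'cx': 319.7810271595753, 'cy': 201.73362032798198, 'xyz': array([ 434.37782787,    6.05361168, 1027.62774448]), 'orientation': array([ 0.04411267, -0.07563391, -1.59005933])}
{'fov_y': 55.57910325017834, 'cx': 314.5547421190884, 'cy': 198.02727886639937, 'xyz': array([ 328.30781878, -669.97907737,  574.82668393]), 'orientation': array([ 0.93092448, -0.12103396, -0.23426715])}
{'fov_y': 70.30227772754196, 'cx': 323.9497866397376, 'cy': 197.22308518056772, 'xyz': array([203.51514086, 596.10328654, 385.20549074]), 'orientation': array([-0.23320262, -0.14656008,  1.12104376])}
```

View pics/top0.png

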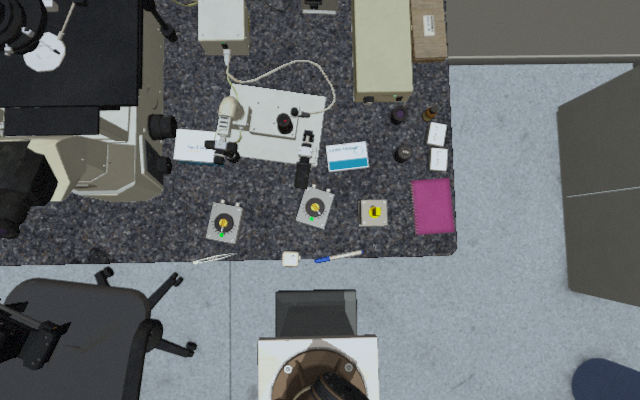

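View pics/side0.png

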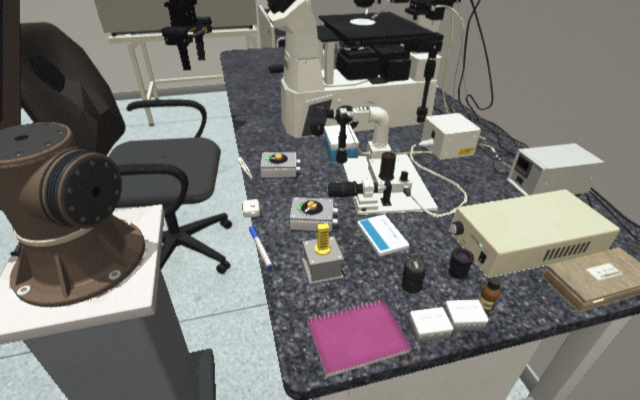

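The top view shows the left box at (224,222), the drifted-looking box at (315,208), and the stand with the yellow tool at (374,212). The tally counter is at (290,258), and the dark microscope arm sits just behind the right box at (303,170).

```bash
cat > h.py <<'E'
import numpy as np, cv2
from scipy.spatial.transform import Rotation as R
def ray(d,u,v):
    f=d['frame'].shape[0]/2/np.tan(np.radians(d['fov_y']/2))
    return R.from_rotvec(d['orientation']).apply([(u-d['cx'])/f,-(v-d['cy'])/f,-1])
def plane(d,u,v,z):
    q=ray(d,u,v);return d['xyz']+q*(z-d['xyz'][2])/q[2]
def proj(d,p):
    f=d['frame'].shape[0]/2/np.tan(np.radians(d['fov_y']/2))
    c=R.from_rotvec(d['orientation']).inv().apply(np.asarray(p,float)-d['xyz'])
    return np.array([d['cx']+f*c[0]/-c[2],d['cy']-f*c[1]/-c[2]])
E
python3 - <<'E'
from station import r
from h import *
d=r.get_image('top');F=d['frame']
for n,u,v,z in(('left',224,222,51),('right',315,208,51),('stand',374,212,54),('counter',290,258,33)):print(n,plane(d,u,v,z).round(1))
print({k:v for k,v in d.items() if k not in('frame',)}.keys())
a=cv2.resize(F[165:275,195:395,::-1],None,fx=4,fy=4,interpolation=cv2.INTER_CUBIC);cv2.imwrite('pics/topc.png',a)
s=r.get_image('side')
b=cv2.resize(s['frame'][130:300,220:380,::-1],None,fx=3.5,fy=3.5,interpolation=cv2.INTER_CUBIC);cv2.imwrite('pics/sidec.png',b)
E
```

```text
left [461.3 232.3  51. ]
right [492.6  -1.6  51. ]
stand [ 479.1 -153.5   54. ]
counter [364.8  65.8  33. ]
dict_keys(['fov_y', 'cx', 'cy', 'xyz', 'orientation'])
```

View pics/topc.png

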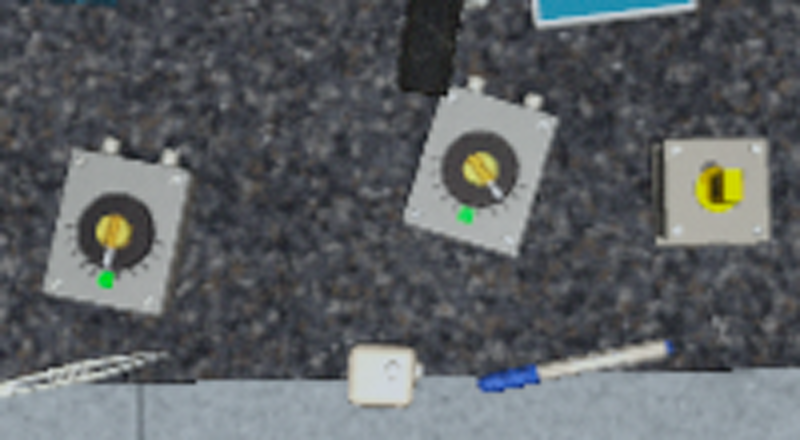

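The crops show that the right box's pointer is off: its centre is at crop (480,170), the pointer runs to (500,195), and the green mark is at (465,215), so it reads about +1 rad. The left box is on its mark. The tool's broad axis lies roughly along world x. Next I'll turn the gripper to align and look from between the stand and the box.

```bash
python3 -m handwheel '[[0,0,0,0,0,0,-8.5],[0,0,0,0,0,0,-8.5],[0,0,0,0,0,0,-8.5],[0,-0.0156,-0.0577,0,0,0,0],[0,-0.0156,-0.0577,0,0,0,0],[0,-0.0156,-0.0577,0,0,0,0],[0,-0.0156,-0.0577,0,0,0,0],[0,-0.0156,-0.0577,0,0,0,0]]' && python3 -m handwheel '[[0,-0.0156,-0.0577,0,0,0,0],[0,-0.0156,-0.0577,0,0,0,0],[0,-0.0156,-0.0577,0,0,0,0],[0,-0.0156,-0.0577,0,0,0,0],[0,-0.0156,-0.0577,0,0,0,0],[0,-0.0156,-0.0577,0,0,0,0],[0,0,0,0,0,0,0],[0,0,0,0,0,0,0]]'; python3 - <<'E'
from station import r
from h import *
d=r.get_image('wrist');cv2.imwrite('pics/w1.png',d['frame'][:,:,::-1])
import pickle;pickle.dump(d,open('w1.pkl','wb'))
s=r.sense();M=R.from_rotvec(s['ee_rot']).as_matrix();print(s['tcp_pos'],M.round(4),d['xyz'])
E
```

```text
t: 1.25
tcp_pos: [346.9, 274.4, 214.8]
ee_rot: [-0.003, 3.141, 0.001]
contact_force: [1.4, 0.1, 0.4]
gripper_width: 95.2
gripper_force: 0.0
t: 2.25
tcp_pos: [440.4, -69.8, 214.4]
ee_rot: [0.001, -3.141, -0.001]
contact_force: [0.0, 0.1, -0.7]
gripper_width: 95.3
gripper_force: 0.0
[440.36728136 -69.21897108 214.57397303] [[-1.0e+00 -1.8e-03 -4.0e-04]
 [-1.8e-03  1.0e+00  4.0e-04]
 [ 4.0e-04  4.0e-04 -1.0e+00]] [368.63657894 -69.34001723 385.56443858]
```

View pics/w1.png

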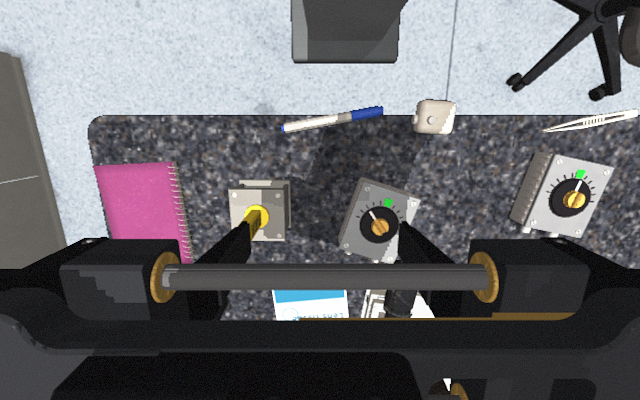

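The wrist view shows the stand at (258,212) with the tool, box_a's head at (380,226) with its pointer toward (372,210) and green mark at (389,203), and box_b's head at (574,199). I'll zoom in for precise pixels.

```bash
python3 - <<'E'
from h import *
import pickle
d=pickle.load(open('w1.pkl','rb'));F=d['frame']
hsv=cv2.cvtColor(F,cv2.COLOR_RGB2HSV)
def cen(m,x0,x1,y0,y1):
    k=np.zeros(m.shape,bool);k[y0:y1,x0:x1]=1;v,u=np.nonzero((m>0)&k);return u.mean(),v.mean(),len(u)
br=cv2.inRange(hsv,(10,120,90),(30,255,255));gr=cv2.inRange(hsv,(50,150,80),(80,255,255))
for n,b in(('a',(345,420,180,260)),('b',(540,610,150,235))):
    h=cen(br,*b);g=cen(gr,*b)
    P=plane(d,h[0],h[1],50);G=plane(d,g[0],g[1],40);v=G-P
    print(n,h,g,P.round(1),G.round(1),'dist',np.hypot(*v[:2]),'angle of -x deg',np.degrees(np.arctan2(v[1],v[0])))
c=F[160:280,215:425,::-1]
cv2.imwrite('pics/w1c.png',cv2.resize(c,None,fx=3.8,fy=3.8,interpolation=cv2.INTER_CUBIC))
E
```

```text
a (np.float64(379.56540084388183), np.float64(226.33755274261603), 237) (np.float64(387.5576923076923), np.float64(202.21153846153845), 52) [496.    0.9  50. ] [467.3  11.5  40. ] dist 30.567612387673638 angle of -x deg 159.8409881640943
b (np.float64(573.6599326599327), np.float64(199.15824915824916), 297) (np.float64(580.0181818181818), np.float64(173.3272727272727), 55) [460.4 237.   50. ] [430.1 246.5  40. ] dist 31.71226258428447 angle of -x deg 162.66230824975182
```

View pics/w1c.png

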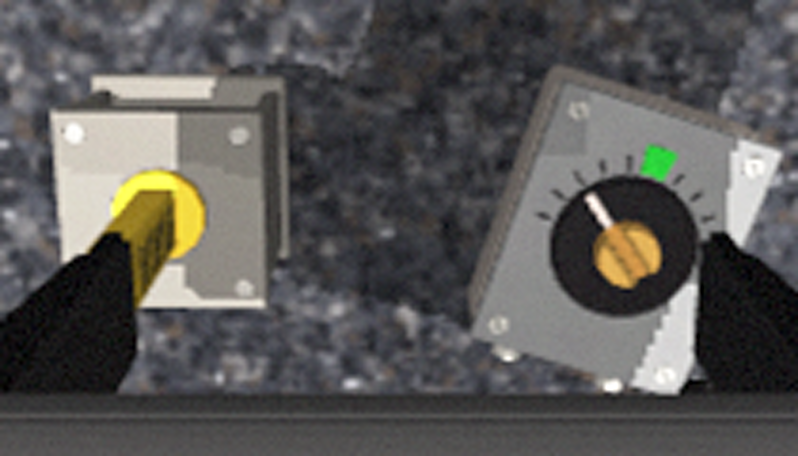

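The zoom shows three stand screws at crop (74,133), (239,135) and (244,288), and the collar ellipse centred near (159,214). The dial disc is centred at (624,246) with the pointer tip at (589,196), and the head slot is in line with the pointer.

```bash
python3 - <<'E'
from h import *
import pickle
d=pickle.load(open('w1.pkl','rb'));F=d['frame']
P=lambda u,v,z:plane(d,215+(u+.5)/3.8-.5,160+(v+.5)/3.8-.5,z)
a,b,c=P(74,133,54),P(239,135,54),P(244,288,54)
print('stand c',(a+c)/2,b-a,c-b)
print('corners',P(50,112,54),P(266,112,54),P(266,305,54))
print('collar',P(159,214,59))
D=P(624,246,44);T=P(589,196,44);v=T-D;print('dial',D,'ptr',v,np.degrees(np.arctan2(v[1],v[0])))
g=P(659,163,40)-D;print('green',np.degrees(np.arctan2(g[1],g[0])))
# dial by fit
hsv=cv2.cvtColor(F,cv2.COLOR_RGB2HSV)
m=(hsv[...,2]<60).astype(np.uint8);m[:,398:]=0;m[:,:355]=0;m[:200]=0;m[245:]=0
n,l,st,ce=cv2.connectedComponentsWithStats(m);i=1+st[1:,4].argmax()
k=cv2.convexHull(np.argwhere(l==i)[:,::-1].astype(np.int32));e=cv2.fitEllipse(k);print(e,plane(d,*e[0],44))
# handle side edges
t=r=None
y=cv2.inRange(hsv,(22,120,60),(35,255,255));v_,u_=np.nonzero(y[:, 215:300]);print(u_.min()+215,u_.max()+215,v_.min(),v_.max())
# paint expected handle base corners
for yaw in(0,):
  for sx in(-10,10):
    for sy in(-6,6):
      q=(a+c)/2+[sx,sy,5]; q1=q.copy(); print(sx,sy,(proj(d,q)-[215,160])*3.8)
E
```

```text
stand c [ 480.33461613 -151.40420583   54.        ] [ 0.60921941 52.29014008  0.        ] [52.11538629 -0.49289447  0.        ]
corners [ 447.13848781 -184.32194839   54.        ] [ 447.07767685 -116.18680326   54.        ] [ 512.73560327 -118.46128718   54.        ]
collar [ 479.31716821 -150.73567167   59.        ]
dial [495.60483459   1.12832198  44.        ] ptr [-17.61672325 -12.51591282   0.        ] -144.60786828721635
green 158.48690147303563
((378.6593017578125, 224.1925811767578), (35.92741394042969, 38.397911071777344), 72.83741760253906) [495.36651778   0.88268863  44.        ]
238 268 205 240
-10 -6 [134.82134736 185.64915736]
-10 6 [172.73679279 185.67976079]
10 -6 [138.90716956 245.12851302]
10 6 [176.25880759 245.15683907]
```

Box_a's axis is at about (495.5,1.0). The slot is at about +35.4°, and the goal is about -20.7°. The stand is at (480,-151). Now I'll go and grasp, with TCP z at about 73.

```bash
python3 -m handwheel '[[0,-0.0195,-0.041,0,0,0,0],[0,-0.0195,-0.041,0,0,0,0],[0,0,0,0.04,0,0,0],[0,0,0,0.04,0,0,0],[0,0,0,0.0315,0,0,0],[0,0,0,0.02,0,0,0],[0,0,0,0.01,0,0,0],[0,0,0,0,0,0,0]]' && python3 -m handwheel '[[1,0,0,0,0,0,0],[1,0,0,0,0,0,0],[1,0,0,0,0,0,0],[1,0,0,0,0,0,0],[1,0,0,0,0,0,0],[1,0,0,0,0,0,0]]' 25
```

```text
t: 3.3
tcp_pos: [479.9, -151.1, 73.1]
ee_rot: [0.004, -3.141, -0.001]
contact_force: [0.6, -0.2, 0.4]
gripper_width: 95.3
gripper_force: 0.0
t: 4.05
tcp_pos: [479.9, -152.0, 73.1]
ee_rot: [-0.002, 3.141, 0.0]
contact_force: [-0.2, -0.2, -1.0]
gripper_width: 40.6
gripper_force: 0.0
```

```bash
python3 -m handwheel '[[1,0,0,0,0,0,0],[1,0,0,0,0,0,0],[1,0,0,0,0,0,0],[1,0,0,0,0,0,0],[1,0,0,0,0,0,0],[1,0,0,0,0,0,0]]' 25
```

```text
t: 4.8
tcp_pos: [479.8, -151.9, 73.1]
ee_rot: [-0.002, 3.142, 0.0]
contact_force: [-0.3, -1.0, 0.0]
gripper_width: 12.2
gripper_force: 25.0
```

```bash
python3 -m handwheel '[[1,0,0,-0.02,0,0,0],[1,0,0,-0.03,0,0,0],[1,0,0,-0.03,0,0,0],[1,-0.0157,0.033,0,0,0,0],[1,0,0.04,0,0,0,0],[1,0,0.04,0,0,0,0],[1,0,0.04,0,0,0,0],[1,0,0,0,0,0,0]]' && python3 -m handwheel '[[1,0,0,0,0,0,-8.85],[1,0,0,0,0,0,-8.85],[1,0,0,0,0,0,-8.85],[1,0,0,0,0,0,-8.85],[1,0,0,0.012,0,0,0],[1,0,0,0.012,0,0,0],[1,0,0,0,0,0,0],[1,0,0,0,0,0,0]]'; python3 - <<'E'
from station import r
from h import *
import pickle
s=r.sense();print(s['tcp_pos'],R.from_rotvec(s['ee_rot']).as_matrix().round(4),s['gripper_width'])
D={}
for n in('wrist','side','top'):
    D[n]=r.get_image(n)
pickle.dump(D,open('w2.pkl','wb'))
t=s['tcp_pos']
cs=[]
for n in('wrist','side'):
    d=D[n];u,v=proj(d,[t[0],t[1],75]).astype(int)
    print(n,u,v); h=60 if n=='side' else 75
    u0=max(0,u-h);v0=max(0,min(400-2*h,v-h));print(u0,v0)
    c=d['frame'][v0:v0+2*h,u0:u0+2*h,::-1];cs.append(cv2.resize(c,(400,400),interpolation=cv2.INTER_CUBIC))
cv2.imwrite('pics/w2.png',np.hstack(cs))
E
```

```text
t: 5.8
tcp_pos: [495.1, 3.0, 153.2]
ee_rot: [0.007, -3.141, -0.0]
contact_force: [0.9, 0.2, 0.4]
gripper_width: 12.5
gripper_force: 25.0
t: 6.8
tcp_pos: [495.4, 1.0, 129.0]
ee_rot: [0.956, -2.992, -0.0]
contact_force: [-0.4, -0.2, -0.2]
gripper_width: 11.8
gripper_force: 25.0
[495.38035815   1.02006726 128.98072245] [[-8.150e-01 -5.795e-01 -3.000e-04]
 [-5.795e-01  8.150e-01  1.000e-04]
 [ 2.000e-04  3.000e-04 -1.000e+00]] 11.81761636580648
wrist 323 210
248 135
side 310 194
250 134
```

View pics/w2.png

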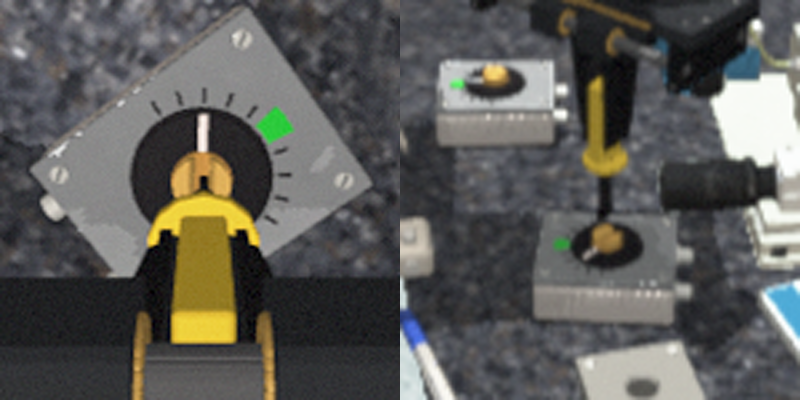

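The wrist crop shows the blade lined up with the slot: the dial is at columns 131–273 and the collar at 147–260, with the pointer vertical at 203. The side crop shows the tool hanging upright over the head. Here is a numerical check of the offset.

```bash
python3 - <<'E'
from station import r
from h import *
import pickle
D=pickle.load(open('w2.pkl','rb'));d=D['wrist'];s=r.sense();t=s['tcp_pos'];M=R.from_rotvec(s['ee_rot']).as_matrix()
P=lambda u,v,z:M.T@(plane(d,248+(u+.5)/2.667-.5,135+(v+.5)/2.667-.5,z)-t)
print('dial L/R',P(131,174,44),P(273,174,44)); print('dial top',P(202,108,44))
print('ptr',P(203,114,44),P(203,150,44))
print('collar',P(147,243,115),P(260,243,115),'rim',P(203,196,110),P(203,196,115))
g=P(276,125,40);print('green',g, np.degrees(np.arctan2(g[1],g[0])))
print('handle base L/R',P(180,219,115),P(227,219,115))
d=D['side'];e=[]
for z in(65,110):print('side expected crop px at z',z,(proj(d,[t[0],t[1],z])-[250,134])*400/120+[400,0])
print('head top exp',(proj(d,[495.5,1,51])-[250,134])*400/120+[400,0])
E
```

```text
dial L/R [  0.66784676 -25.20955588  85.37723915] [ 0.66152812 24.60542437 85.36111354]
dial top [24.14418553 -0.29080849 85.35917463]
ptr [2.20540236e+01 5.16376436e-02 8.53599538e+01] [9.32845818e+00 4.94554088e-02 8.53653733e+01]
collar [  1.7354148  -14.51541586  14.37331202] [ 1.73074586 14.85191282 14.36380592] rim [12.96515898  0.04057807 19.36381816] [14.50853938  0.04012297 14.36316039]
green [17.36207149 25.61812619 89.35367479] 55.87348379289438
handle base L/R [ 8.31155198 -5.88671714 14.3677181 ] [ 8.30976436  6.22260923 14.3637983 ]
side expected crop px at z 65 [603.31717462 214.53912043]
side expected crop px at z 110 [603.08864716 159.49843549]
head top exp [603.41264713 231.03337751]
```

```bash
python3 -m handwheel '[[1,0,0,0.006,0,0,0],[1,0,0,0.005,0,0,0],[1,0,0,0.003,0,0,0],[1,0,0,0.002,0,0,0],[1,0,0,0.002,0,0,0],[1,0,0,0.001,0,0,0],[1,0,0,0,0,0,0],[1,0,0,0,0,0,0]]'
```

```text
t: 7.95
tcp_pos: [495.4, 1.1, 110.2]
ee_rot: [-0.957, 2.992, -0.0]
contact_force: [-0.5, -0.1, -0.6]
gripper_width: 11.9
gripper_force: 25.0
```

The blade went into the slot with no contact force. Now I turn clockwise. The slot slack is about 12°, so I turn 63° and look.

```bash
python3 -m handwheel '[[1,0,0,0,0,0,8],[1,0,0,0,0,0,8],[1,0,0,0,0,0,8],[1,0,0,0,0,0,8],[1,0,0,0,0,0,8],[1,0,0,0,0,0,8],[1,0,0,0,0,0,8],[1,0,0,0,0,0,7]]'; python3 -m handwheel '[[1,0,0,0,0,0,0],[1,0,0,0,0,0,0]]'; python3 - <<'E'
from station import r
from h import *
import pickle
s=r.sense();print(s['ft_torque'],s['tcp_pos'])
d=r.get_image('wrist');pickle.dump((d,s),open('w3.pkl','wb'))
print(proj(d,[495.5,1,44]))
c=d['frame'][110:260,223:423,::-1];cv2.imwrite('pics/w3.png',cv2.resize(c,None,fx=4,fy=4,interpolation=cv2.INTER_CUBIC))
E
```

```text
t: 8.95
tcp_pos: [495.4, 0.8, 110.2]
ee_rot: [0.753, 3.05, -0.0]
contact_force: [-0.4, -2.2, -0.4]
gripper_width: 11.5
gripper_force: 25.0
t: 9.2
tcp_pos: [495.4, 0.9, 110.2]
ee_rot: [0.743, 3.052, -0.0]
contact_force: [-0.1, -2.5, 0.5]
gripper_width: 11.6
gripper_force: 25.0
[-0.65478604  0.0396291   0.02707031] [495.43378032   0.93501162 110.22040921]
[323.0055055  206.84868286]
```

View pics/w3.png

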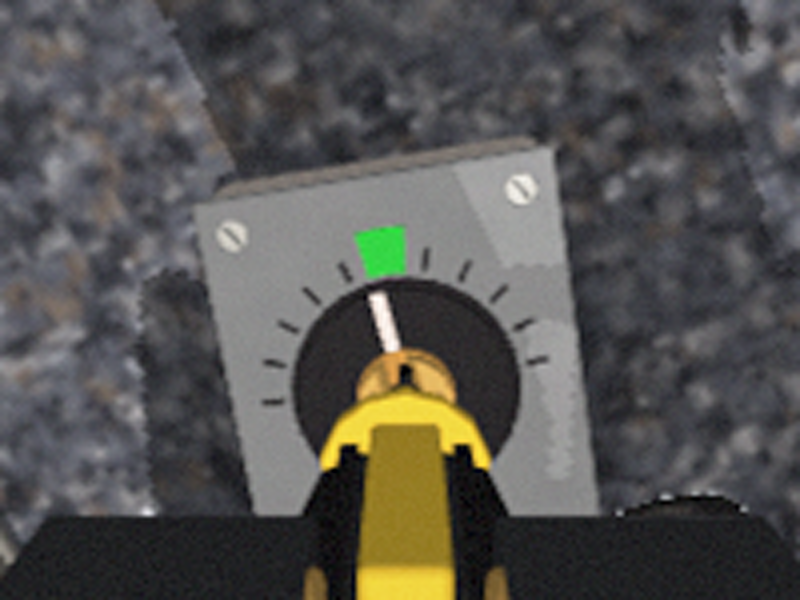

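The picture shows the pointer from (376,293) to (392,350), the green mark centred at (382,252), and the dial's edges at columns 293 and 520. A few degrees remain; I'll compute them.

```bash
python3 - <<'E'
from h import *
import pickle
d,s=pickle.load(open('w3.pkl','rb'))
P=lambda u,v,z:plane(d,223+(u+.5)/4-.5,110+(v+.5)/4-.5,z)
a=lambda v:np.degrees(np.arctan2(v[1],v[0]))%360
L,Rr=P(293,383,44),P(520,383,44);T=P(408,280,44)
print(L,Rr,T)
C=np.array([495.4,.95,44])
print('ptr',a(P(376,293,44)-C),a(P(376,293,44)-P(392,350,44)),'green',a(P(382,252,40)-C),'edges',a(P(356,234,40)-C),a(P(405,229,40)-C),a(P(367,278,40)-C),a(P(405,273,40)-C))
E
```

```text
[483.45188448 -19.38541471  44.        ] [506.16204023  24.5474731   44.        ] [474.64985247  13.35020681  44.        ]
ptr 166.72851609339972 167.67901802475726 green 160.57780592377384 edges 168.78378173484424 151.25140590905818 169.8872536892276 150.70817615073696
```

```bash
python3 -m handwheel '[[1,0,0,0,0,0,3.3],[1,0,0,0,0,0,3],[1,0,0,0,0,0,0],[1,0,0,0,0,0,0],[1,0,0,0,0,0,0]]'; python3 - <<'E'
from station import r
from h import *
d=r.get_image('wrist')
c=d['frame'][110:260,223:423,::-1];cv2.imwrite('pics/w4.png',cv2.resize(c,None,fx=4,fy=4,interpolation=cv2.INTER_CUBIC))
import pickle;pickle.dump((d,0),open('w4.pkl','wb'))
E
```

```text
t: 9.88
tcp_pos: [495.4, 1.0, 110.2]
ee_rot: [0.912, 3.006, 0.0]
contact_force: [-0.1, -2.7, 1.0]
gripper_width: 11.7
gripper_force: 25.0
```

View pics/w4.png

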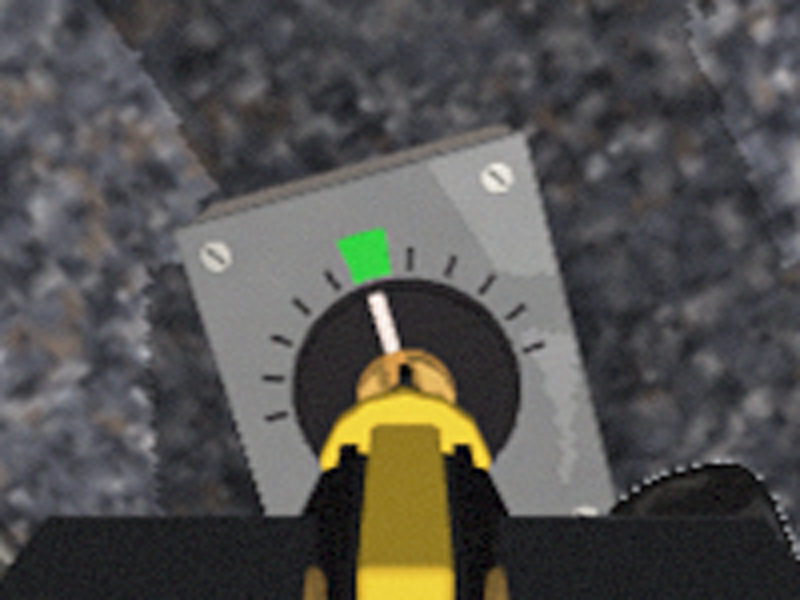

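The pointer now lines up with the middle of the green mark: pointer tip (376,293), green centre (366,256), dial centre (407,386). I back off within the slack, lift, realign and go back over the stand.

```bash
python3 -m handwheel '[[1,0,0,0,0,0,-5],[1,0,0,0,0,0,-5],[1,0,0,-0.004,0,0,0],[1,0,0,-0.008,0,0,0],[1,0,0,-0.033,0,0,0],[1,0,0,0,0,0,-8],[1,0,0,0,0,0,-8],[1,0,0,0,0,0,-7.9]]' && python3 -m handwheel '[[1,0.0155,-0.04,0,0,0,0],[1,0,-0.04,0,0,0,0],[1,0,-0.04,0,0,0,0],[1,0,-0.0322,0,0,0,0],[1,0,0,0.015,0,0,0],[1,0,0,0.008,0,0,0],[1,0,0,0,0,0,0],[1,0,0,0,0,0,0]]'; python3 - <<'E'
from station import r
from h import *
s=r.sense();t=s['tcp_pos'];print(t,R.from_rotvec(s['ee_rot']).as_matrix().round(4))
w=r.get_image('wrist');d=r.get_image('side')
c=w['frame'][125:275,223:423,::-1];a=cv2.resize(c,(533,400),interpolation=cv2.INTER_CUBIC)
u,v=proj(d,[480,-151.3,75]).astype(int);print(u,v)
b=cv2.resize(d['frame'][v-75:v+75,u-50:u+50,::-1],(267,400),interpolation=cv2.INTER_CUBIC)
cv2.imwrite('pics/w5.png',np.hstack([a,b]))
for z in(68,110):print('side exp',(proj(d,[t[0],t[1],z])-[u-50,v-75])*2.667+[533,0])
print('hole',(proj(d,[480,-151.3,54])-[u-50,v-75])*2.667+[533,0])
for z in(68,113):print('wrist exp',(proj(w,[t[0],t[1],z])-[223,125])*2.667)
print('hole w',(proj(w,[480,-151.3,54])-[223,125])*2.667)
E
```

```text
t: 10.92
tcp_pos: [495.4, 1.2, 155.8]
ee_rot: [-0.007, 3.141, 0.0]
contact_force: [0.5, 0.2, 0.3]
gripper_width: 12.1
gripper_force: 25.0
t: 11.92
tcp_pos: [480.2, -150.5, 132.3]
ee_rot: [-0.003, 3.141, 0.0]
contact_force: [-0.3, -0.4, 0.3]
gripper_width: 12.1
gripper_force: 25.0
[ 480.22216619 -150.49310895  132.31474332] [[-1.0e+00 -2.1e-03  1.0e-04]
 [-2.1e-03  1.0e+00  1.0e-04]
 [-1.0e-04  1.0e-04 -1.0e+00]]
322 240
side exp [667.49637168 208.52990627]
side exp [668.36395836 164.60706108]
hole [667.22235784 223.31483242]
wrist exp [267.2311419  218.99241973]
wrist exp [266.85065915 268.17143731]
hole w [264.96862454 206.42353798]
```

View pics/w5.png

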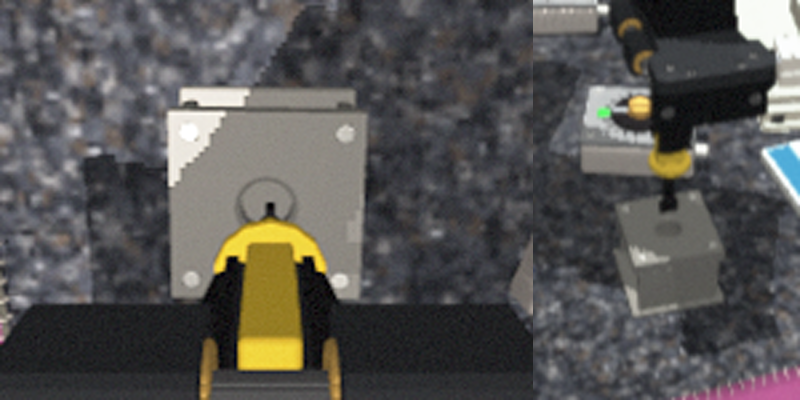

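The wrist crop shows the hole at (266,203), close to the expected (265,206), with the tool directly in line. The side crop shows the blade upright over the hole. Lowering.

```bash
python3 -m handwheel '[[1,0.0003,-0.0007,0.01,0,0,0],[1,0,0,0.007,0,0,0],[1,0,0,0.007,0,0,0],[1,0,0,0,0,0,0]]' && python3 -m handwheel '[[1,0,0,0.01,0,0,0],[1,0,0,0.01,0,0,0],[1,0,0,0.008,0,0,0],[1,0,0,0.004,0,0,0],[1,0,0,0.0025,0,0,0],[1,0,0,0,0,0,0],[1,0,0,0,0,0,0]]'
```

```text
t: 12.52
tcp_pos: [479.5, -151.8, 107.4]
ee_rot: [0.002, -3.141, -0.001]
contact_force: [-0.9, 0.1, 0.2]
gripper_width: 11.9
gripper_force: 25.0
t: 13.4
tcp_pos: [479.8, -151.9, 73.8]
ee_rot: [-0.002, 3.141, -0.0]
contact_force: [-0.0, -0.8, -0.1]
gripper_width: 11.7
gripper_force: 25.0
```

```bash
python3 -m handwheel '[[1,0,0,0.0005,0,0,0],[0,0,0,0,0,0,0],[0,0,0,0,0,0,0],[0,0,0,0,0,0,0],[0,0,0,0,0,0,0],[0,0,0,0,0,0,0],[0,0,0,0,0,0,0],[0,0,0,0,0,0,0]]' && python3 -m handwheel '[[0,0,0,0,0,0,0],[0,0,0,-0.02,0,0,0],[0,0,0,-0.04,0,0,0],[0,0,0,-0.05,0,0,0],[0,0,0,-0.04,0,0,0],[0,0.03,0.04,0,0,0,0],[0,0.01,0.04,0,0,0,0],[0,0,0,0,0,0,0]]'; python3 - <<'E'
from station import r
from h import *
w=r.get_image('wrist');d=r.get_image('side')
u,v=proj(w,[480,-80,60]).astype(int);print(u,v)
a=cv2.resize(w['frame'][150:280,215:415,::-1],(530,345),interpolation=cv2.INTER_CUBIC)
u,v=proj(d,[480,-100,60]).astype(int)
b=cv2.resize(d['frame'][v-65:v+65,u-50:u+50,::-1],(265,345),interpolation=cv2.INTER_CUBIC)
cv2.imwrite('pics/w6.png',np.hstack([a,b]))
E
```

```text
t: 14.4
tcp_pos: [479.8, -151.8, 73.1]
ee_rot: [-0.002, 3.141, 0.0]
contact_force: [-0.3, -0.1, -0.5]
gripper_width: 76.3
gripper_force: 0.0
t: 15.4
tcp_pos: [438.8, -70.2, 223.5]
ee_rot: [-0.006, 3.141, 0.0]
contact_force: [-0.5, -0.2, -0.2]
gripper_width: 94.9
gripper_force: 0.0
315 215
```

View pics/w6.png

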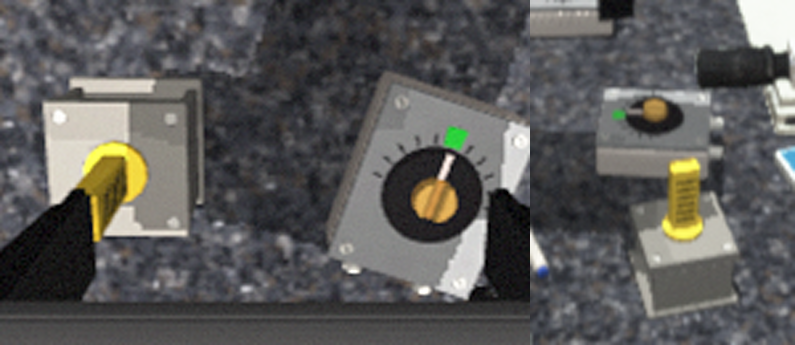

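The tool stands upright on its collar at (115,173). The pointer, from (432,195) to (450,158), points at the green mark at (456,138) to within about 3°. Handing in.

```bash
python3 -c "
from station import r
print(r.sign_off())"
```

```text
the job is handed in; nothing more can be done
None
```

I turned trimmer_a back onto its green mark, about 3° (0.05 rad) from the middle in the last picture. The tool is upright in the stand, and the job was handed in at about 15 s; the sign-off gave no verdict.

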